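Step a gauge tester four clicks and hold

TASK

Set the gauge tester for a reading: first throw the upright channel lever into the notch that has the steel guard clip standing at its far side and let it settle there. Then advance the flat ratchet lever exactly four clicks from its rest, counting them by feel (never a fifth), and finish while still holding it with the gripper at the fourth click, since its spring pulls it back if let go. Leave the other things on the bench where they are.

Things in the scene. Friction and masses are not known exactly. Their poses are not given: they have to be found in the camera images.
- selector_box: Grey box of the channel selector, 100 (x) x 190 (y) x 88 mm high, fixed to the bench; origin at the centre of its underside. The lever swings along the box's y in the plane x = 0, about a pivot 12 mm above the origin. Four notches in a dark gate on its top.
- selector (a joint): Angle of the upright channel lever, rad; 0 upright, positive leans it to the box's +y. Stops at -0.47 and 0.47. Its four spring detent notches lie at -0.45 (parked, where it starts), -0.15, 0.15 and 0.45; let go, it falls into the nearest notch and stays. About 4 N at the knob to leave a notch.
- selector_knob (a point): Centre of the black 30 mm ball knob on the channel lever, 160 mm from the pivot along the lever. The round steel shaft under it is 10 mm thick, with a 16 mm collar from 10 to 22 mm below the knob's centre.
- selector_shaft (a point): Point on the channel lever's shaft 91.5 mm from the pivot, level with the top of the box: it stands beside the clip (same y) when the lever is in the clip's notch.
- mark_clip: Steel guard clip marking the wanted notch: upside-down U, 12 x 16 mm, 28 mm high, fixed on top of the selector box 36 mm to the +x side of the lever's plane, at y = -13.7, 13.7 or 39.8 mm in the box's frame, for the notches -0.15, 0.15 and 0.45; the two others have only a flat 10 mm rivet. Origin at its foot, axes as the box's.
- ratchet_box: Grey box of the ratchet, 170 x 170 x 52 mm, fixed to the bench; origin on its underside, straight below the ratchet lever's vertical pivot axis (12 mm to the -x side of the box's centre).
- ratchet_lever: Flat aluminium ratchet lever. Origin on the pivot axis, 55 mm above the bench; arm along its own -x, brass pawl along its +x. At rest its yaw is -0.55 rad relative to the box; it advances counterclockwise from above (yaw grows, handle moves to the box's -y), to +0.65 at most. A spring (about 5 N at the handle) takes it back to rest, through all the clicks, when let go.
- ratchet_grip (a point): Point to grasp on the lever's upright black handle: 20 mm round rod, 110 mm from the pivot axis, from 70 to 136 mm above the bench; this point is at 110 mm. The 18 mm wide arm below has its top at 71 mm. Over each tooth the push needed here falls from about 8 N to about 2 N, then rises sharply as the pawl seats behind the tooth: that is a click.
- tooth_sector: Brass arc with six upright 8 mm steel teeth on the ratchet box, origin on the pivot axis. Its yaw relative to the box varies, 0 to 0.16 rad, so the free play before tooth 1 varies. Lever's yaw relative to it: on top of teeth 1 to 6 at -0.47, -0.29, -0.11, 0.07, 0.25, 0.43 rad; seated after clicks 1 to 5 at -0.38, -0.20, -0.02, 0.16, 0.34.
- gauge_housing: Bystander: loose aluminium gauge housing, 82 mm across, 54 mm high; origin under its centre.
- indicator_dome: Bystander: loose pale glass dome on a 64 mm ring, 41 mm high; origin under its centre.
- fire_handle: Bystander: loose T-shaped fire handle, 100 x 94 mm, 20 mm high, lying flat.
- spare_clip: Bystander: loose spare guard clip on the bench, 12 x 16 x 28 mm.
- screwdriver: Bystander: loose screwdriver lying on the bench.
- grease_tin: Bystander: loose tin, 60 mm across, 55 mm high.
Not all that is in view belongs to the job. Leave any brown or red look-alike of the selector_box alone.

How it is judged:
On the way:
1. the channel lever sits in the notch with the guard clip, the ratchet not yet advanced (y of selector_shaft in the frame of mark_clip between -0.007 and 0.007 m and y of ratchet_grip in the frame of tooth_sector above 0.04 m), for 0.3 s.
At the end, for the whole second after the job is handed in: Channel lever in the clip's notch (shaft within 7 mm of the clip along the box's y); fingers still holding the ratchet lever (over 0.5 N), still (under 0.15 rad/s), past the fourth tooth and short of the fifth (0.08 to 0.24 rad relative to the tooth sector) (y of selector_shaft in the frame of mark_clip between -0.007 and 0.007 m and y of ratchet_grip in the frame of tooth_sector between -0.0261 and -0.0088 m and contact force between the fingers and ratchet_lever above 0.5 N and angular speed of ratchet_lever below 0.15 rad/s); the arm keeps its last pose, push and grip.
It fails at once if the ratchet lever went over a fifth tooth (y of ratchet_grip in the frame of tooth_sector below -0.0295 m).
It fails at once if the ratchet was clicked while the channel lever was not in the marked notch (y of ratchet_grip in the frame of tooth_sector below 0.04 m and (y of selector_shaft in the frame of mark_clip below -0.01 m or y of selector_shaft in the frame of mark_clip above 0.01 m)).
It fails at once if a bystander was moved (distance of any of gauge_housing, indicator_dome, fire_handle, spare_clip, screwdriver, grease_tin from where it was at the start of the episode above 0.02 m).
It also fails if it takes over 67 s, if anything falls off the work surface, if the arm or the gripper's body presses on something with over 40 N, if the wrist force passes 120 N, or if a joint passes its speed limit or range.

ROBOT

A 7-joint arm with a two-finger parallel gripper is mounted at the origin on the work surface. World frame = base frame: x ahead of the robot, y to its left, z up, the work surface at z = 0. Lengths are in m, angles in rad, forces in N, time in s.
With the tool pointing down it reaches from about 0.425 to 0.875 m from the base axis. Payload 4.7 kg.
Tool frame: the origin (TCP) lies at the very end of the fingers, on their centre line; the grasp point (between the pads) lies 19 mm behind it; z points along the fingers, y is the direction in which the jaws open and shut (so a half turn about z gives the same grasp; the last joint's range is limited). The gripper opens to 85 mm and grips with 20 to 120 N. Pads are 22 mm wide; open, the fingers measure 114 mm over their backs; the gripper's body (76 mm by 85 mm) begins 54 mm behind the grasp point. The pads swing forward as they close: fully open they stand 13 mm farther back than shut.
Start: joints at [1.279, 0.321, -0.07, 1.45, 0.023, 1.371, -0.057], TCP at [0.196, -0.62, 0.231] pointing down, gripper open.
Joint ranges: [-2.86, 2.86], [-0.3, 2.09], [-1.38, 1.24], [0.06, 2.45], [-1.56, 4.7], [0.09, 2.05], [-2.69, 2.69]. Speed limits (rad/s): [2.57, 2.57, 3.14, 3.14, 3.14, 3.14, 3.14].

INTERFACE

Orientations are given as [roll, pitch, yaw] about the fixed x, y, z axes, in that order (R = Rz(yaw) Ry(pitch) Rx(roll)).
In Python, from cell import bot gives the robot as it stands.
- The arm moves only by the tool send_rows, never from a script. Its argument "increments" is one flat list of numbers, 7 for each row, row after row: the gripper's target within -1 to 1 (fully open at 1, half-way at 0, shut at -1), then the shift along the tool's x, y, z in mm, then the turn, a rotation vector about the tool's x, y, z in rad. In form: [hand, dx, dy, dz, ax, ay, az, hand, dx, dy, dz, ax, ay, az, ...]. A call has 1 to 12 rows; each row is the pose to reach, as a shift and turn from the pose commanded when the call began, along the tool's axes at that moment; what a row does not reach only later rows make up. A row lasts 1/12 s, in which the tool goes at most 41.7 mm and 7.16 degrees, less where a joint would pass 70% of its speed; a pose out of reach is approached as far as the arm can. A call with a gripper value outside its range is refused whole. The fingers move at their own pace and stop on an object; the grip force is fixed at half the most. Time passes only in rows, so rows that repeat a pose let the fingers close. It gives the time, the measured TCP pose, the force and the opening at its end, in the units of the state.
- bot.state(): the state, without advancing time (a new reading comes with each control period).
- bot.get_image(name): name is "scene" or "top" or "wrist"; returns the picture (384x512x3 uint8, red, green, blue); there is no depth.
- bot.camera_params(name): a dict with "mtx" (3x3 intrinsics, pixels), "k1" (the pictures are not rectified: a ray, as slopes to the right and down, at radius r is drawn at 1 + k1 r^2 times it, then the intrinsics apply), "pose" (4x4, takes a point from camera to world coordinates). Camera axes: x right, y up, looking along -z (the intrinsics and any distortion apply to the point x, -y, -z); pixel columns grow to the right and rows downward; lengths in m; the calibration is good to about 2 mm. A picture is of the moment at which its call begins: read the wrist's pose just before it. camera_params takes no time and is no camera call; for the wrist camera it gives the pose at the moment of the call.
- bot.hand_in(): hands the job in, once; it reports no verdict.
The state is a dict: "t": time; "q": joint angles; "joint_vel": joint speeds; "tau": joint torques, N m; "tool_pos": TCP position; "tcp_rot": TCP orientation; "force": force on the tool from outside, world axes, zero at the start; "torque": the same for the moment, N m; "grip_width": finger opening in m.
Only numpy, scipy, OpenCV 4.12 (cv2) and the standard library are available. Lean on these libraries where they do the work, as an engineer would, in place of code of your own. Each camera call takes 0.05 s, during which the arm holds its last target.

## Working session

There is one attempt and no reset: what is moved stays moved. The work goes in short steps, Python scripts to look and compute and a tool call to move; the robot and the scene stay as the last step left them, time stands still between calls to the robot, and variables do not carry over. Pictures are saved under pics/ and viewed, and the job is handed in when it is done.

Besides the shell and the picture viewer there is one more tool, called after "Emit:" by a JSON object that holds its "name" and its "arguments", one argument or row to a line. send_rows: Moves the arm, as the interface text tells. Its arguments: {"type":"object","properties":{"increments":{"type":"array","items":{"type":"number"}}},"required":["increments"]}

```bash
ls; mkdir -p pics
python3 - <<'E'
from cell import bot
import cv2
s=bot.state();print({k:s[k] for k in ('t','tool_pos','tcp_rot','force','grip_width')})
for n in("scene","top","wrist"):
    p=bot.camera_params(n);print(n,p)
    cv2.imwrite(f"pics/{n}0.png",bot.get_image(n)[:,:,::-1])
E
```

```text
pics
{'t': 0.0, 'tool_pos': array([ 0.19547563, -0.61934186,  0.23022227]), 'tcp_rot': array([-3.13968542e+00,  9.67890107e-05,  3.05854640e-01]), 'force': array([ 0.51291798,  0.70959683, -0.35866563]), 'grip_width': 0.08517340097323238}
scene {'mtx': array([[467.06115494,   0.        , 258.40895206],
       [  0.        , 467.06115494, 192.56928785],
       [  0.        ,   0.        ,   1.        ]]), 'k1': 0.057622538633841536, 'pose': array([[-0.47776946, -0.60351735,  0.63835973,  1.39131301],
       [ 0.87843528, -0.32045732,  0.35448352,  0.50363688],
       [-0.0093699 ,  0.73011911,  0.68325566,  1.13214005],
       [ 0.        ,  0.        ,  0.        ,  1.        ]])}
top {'mtx': array([[415.51919098,   0.        , 254.87924463],
       [  0.        , 415.51919098, 187.64766471],
       [  0.        ,   0.        ,   1.        ]]), 'k1': -0.017240365082975405, 'pose': array([[ 4.39555859e-03,  9.93440214e-01, -1.14268195e-01,
         3.06931409e-01],
       [-9.99989775e-01,  4.24537319e-03, -1.55764420e-03,
         3.48875203e-03],
       [-1.06231526e-03,  1.14273873e-01,  9.93448717e-01,
         1.58951334e+00],
       [ 0.00000000e+00,  0.00000000e+00,  0.00000000e+00,
         1.00000000e+00]])}
wrist {'mtx': array([[269.31086558,   0.        , 257.6153833 ],
       [  0.        , 269.31086558, 190.16138235],
       [  0.        ,   0.        ,   1.        ]]), 'k1': -0.0112889582519775, 'pose': array([[ 3.00828034e-01,  9.19598012e-01,  2.52669725e-01,
         2.60126234e-01],
       [-9.53678211e-01,  2.90245280e-01,  7.90920175e-02,
        -5.99778578e-01],
       [-6.03333019e-04, -2.64758707e-01,  9.64314504e-01,
         3.73306568e-01],
       [ 0.00000000e+00,  0.00000000e+00,  0.00000000e+00,
         1.00000000e+00]])}
```

View pics/scene0.png

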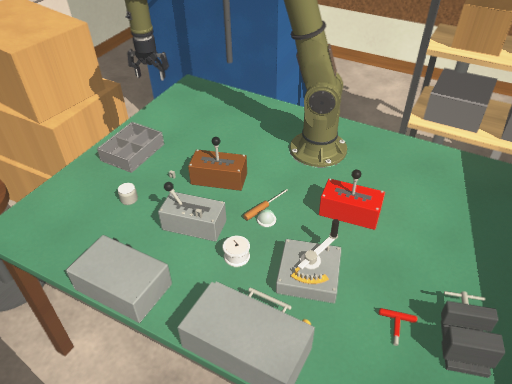

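View pics/top0.png

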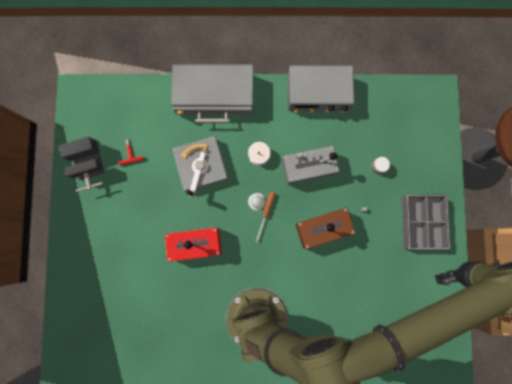

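The candidates for the selector box, in top-view pixels, are grey (311,165), brown (326,229) and red (193,244). I choose the grey one. The only ratchet is at (200,165). The clips are one on top of the grey box and a loose spare at (365,210). Next I'll take close crops.

Run:
```python
import cv2,numpy as np
t=cv2.imread("pics/top0.png");s=cv2.imread("pics/scene0.png")
r=lambda i,x,y,w,h,f:cv2.resize(i[y:y+h,x:x+w],None,fx=f,fy=f,interpolation=cv2.INTER_CUBIC)
a=r(t,275,140,75,50,8);b=r(s,150,170,90,75,7)
c=r(t,165,130,70,75,7);d=r(s,270,210,80,95,6)
cv2.imwrite("pics/c1.png",a);cv2.imwrite("pics/c2.png",b);cv2.imwrite("pics/c3.png",c);cv2.imwrite("pics/c4.png",d)
```

```text
(no output)
```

View pics/c1.png

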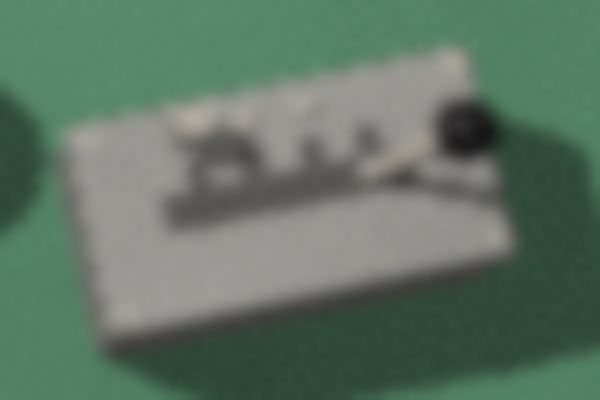

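View pics/c2.png

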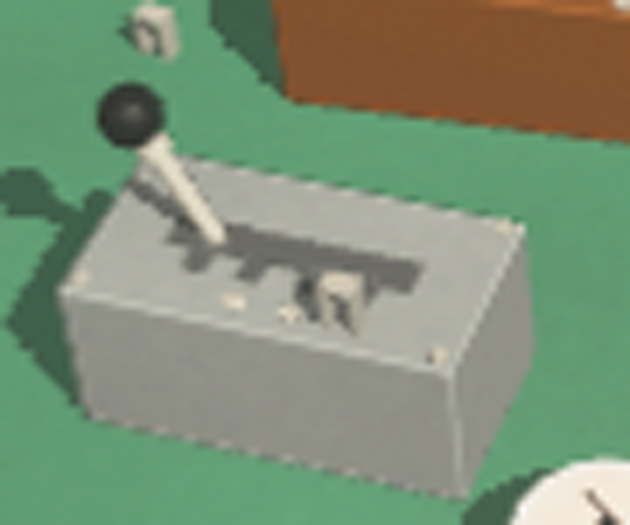

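View pics/c3.png

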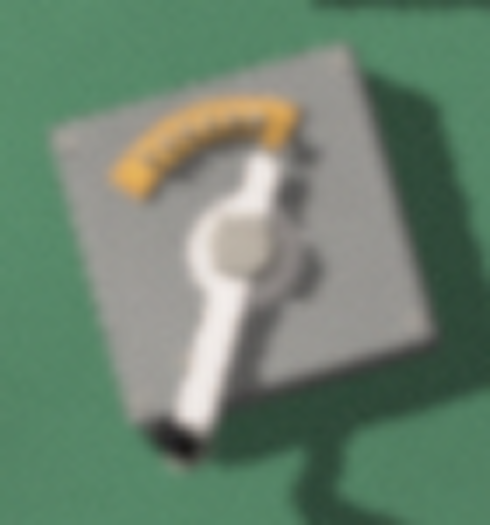

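View pics/c4.png

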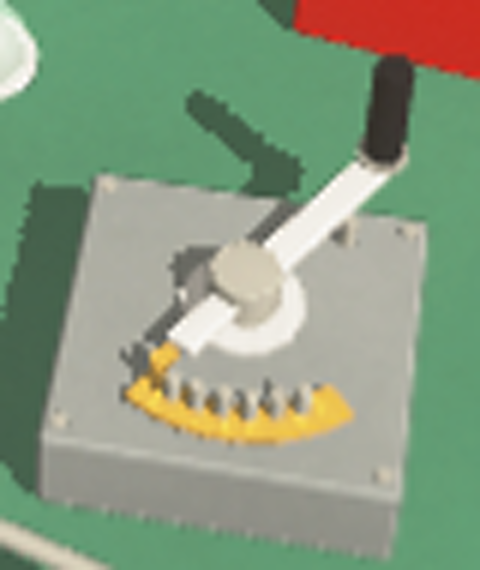

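```bash
cat > h.py <<'E'
import numpy as np,cv2
from cell import bot
def ray(n,uv,P=None):
    P=P or bot.camera_params(n);M=P['mtx'];uv=np.atleast_2d(np.array(uv,float))
    d=np.array([(uv[:,0]-M[0,2])/M[0,0],(uv[:,1]-M[1,2])/M[1,1]]).T
    x=d.copy()
    for _ in range(20): x=d/(1+P['k1']*(x**2).sum(1,keepdims=True))
    D=np.c_[x[:,0],-x[:,1],-np.ones(len(x))]@P['pose'][:3,:3].T
    return P['pose'][:3,3],D
def plane(n,uv,z,P=None):
    o,D=ray(n,uv,P);return o+D*((z-o[2])/D[:,2])[:,None]
def proj(n,X,P=None):
    P=P or bot.camera_params(n);X=np.atleast_2d(X)
    c=(X-P['pose'][:3,3])@P['pose'][:3,:3]
    s=np.c_[c[:,0],-c[:,1]]/-c[:,2:]
    s=s*(1+P['k1']*(s**2).sum(1,keepdims=True));return s*[P['mtx'][0,0],P['mtx'][1,1]]+P['mtx'][:2,2]
def two(n1,u1,n2,u2):
    a,d=ray(n1,u1);b,e=ray(n2,u2);d=d[0];e=e[0]
    s=np.linalg.lstsq(np.c_[d,-e],b-a,rcond=None)[0]
    p,q=a+d*s[0],b+e*s[1];return (p+q)/2,np.linalg.norm(p-q)
def crop(p,o,f): return np.array(o)+(np.array(p,float)+.5)/f-.5
E
python3 - <<'E'
from h import *
np.set_printoptions(precision=4,suppress=True)
C=lambda p:crop(p,(275,140),8)
k=plane("top",C([(65,130),(462,45),(512,250),(103,340)]),.088)
print(k,[np.linalg.norm(k[i]-k[(i+1)%4]) for i in range(4)])
S=lambda p:crop(p,(150,170),7)
k2=plane("scene",S([(62,290),(160,155),(525,228),(448,375)]),.088);print(k2,[np.linalg.norm(k2[i]-k2[(i+1)%4]) for i in range(4)])
print('rivets/clip top-view',plane("top",C([(368,135),(300,103)]),.088),plane("top",C([(193,122)]),.116))
print('rivets scene',plane("scene",S([(235,300),(288,313)]),.088),plane("scene",S([(342,280)]),.116))
print('knob',two("top",C((466,128)),"scene",S((131,115))))
C=lambda p:crop(p,(165,130),7);S=lambda p:crop(p,(270,210),6)
k=plane("top",C([(52,132),(342,43),(435,338),(137,425)]),.052)
print(k,k.mean(0),[np.linalg.norm(k[i]-k[(i+1)%4]) for i in range(4)])
k=plane("scene",S([(98,177),(427,225),(398,497),(45,435)]),.052)
print(k,k.mean(0),[np.linalg.norm(k[i]-k[(i+1)%4]) for i in range(4)])
print('handle top',two("top",C((182,440)),"scene",S((395,75))))
print('pivot',plane("top",C([(241,247)]),.08),plane("scene",S([(247,270)]),.08))
E
```

```text
[[ 0.5977 -0.0957  0.088 ]
 [ 0.6383 -0.2786  0.088 ]
 [ 0.5429 -0.2999  0.088 ]
 [ 0.5006 -0.1127  0.088 ]] [np.float64(0.18738349912483745), np.float64(0.09768682253774866), np.float64(0.19189111837085626), np.float64(0.09853111129918884)]
[[ 0.6374 -0.2749  0.088 ]
 [ 0.5445 -0.2892  0.088 ]
 [ 0.5061 -0.1124  0.088 ]
 [ 0.6004 -0.0938  0.088 ]] [np.float64(0.09406975513207977), np.float64(0.18089176141924343), np.float64(0.09612866990478657), np.float64(0.18483637764781474)]
rivets/clip top-view [[ 0.596  -0.2347  0.088 ]
 [ 0.6108 -0.2037  0.088 ]] [[ 0.5962 -0.1515  0.116 ]]
rivets scene [[ 0.6063 -0.2028  0.088 ]
 [ 0.6019 -0.1772  0.088 ]] [[ 0.5953 -0.1496  0.116 ]]
knob (array([ 0.5853, -0.2655,  0.1566]), np.float64(0.0030112237227515213))
[[0.6313 0.319  0.052 ]
 [0.6808 0.1635 0.052 ]
 [0.5201 0.1113 0.052 ]
 [0.4728 0.2693 0.052 ]] [0.5762 0.2158 0.052 ] [np.float64(0.16316495669130238), np.float64(0.16890161300461326), np.float64(0.16499008868898576), np.float64(0.1660887708160793)]
[[0.5254 0.1168 0.052 ]
 [0.4764 0.2754 0.052 ]
 [0.6344 0.3223 0.052 ]
 [0.6802 0.1649 0.052 ]] [0.5791 0.2198 0.052 ] [np.float64(0.16593604876452867), np.float64(0.164743705035034), np.float64(0.1638666859764206), np.float64(0.16206212911132684)]
handle top (array([0.456 , 0.238 , 0.1231]), np.float64(0.008476649879416494))
pivot [[0.5641 0.212  0.08  ]] [[0.5672 0.2157 0.08  ]]
```

```bash
cat >> h.py <<'E'
from scipy.spatial.transform import Rotation as Ro
np.set_printoptions(precision=4,suppress=True)
def to(p,yaw):
    s=bot.state();R=Ro.from_euler('xyz',s['tcp_rot']);T=Ro.from_euler('xyz',[np.pi,0,yaw])
    print('d mm',(R.inv().apply(np.array(p)-s['tool_pos'])*1000).round(1),'rot',(R.inv()*T).as_rotvec().round(4))
def st():
    s=bot.state();print('t%.2f'%s['t'],s['tool_pos'],s['tcp_rot'],s['force'],s['torque'],round(s['grip_width'],4))
SB=np.array([.571,-.195]);SY=.213
def box(x,y): return SB+np.array([np.cos(SY)*x-np.sin(SY)*y,np.sin(SY)*x+np.cos(SY)*y])
E
python3 - <<'E'
from h import *
to([*box(0,-.071),.23],SY)
# red box & others
t=cv2.imread("pics/top0.png");
for uv in [(188,244),(193,244)]: print(plane("top",[uv],.172))
print(plane("top",[(166,236),(217,229),(222,253),(169,261)],.088))
# brown knob
print(plane("top",[(331,227)],.172))
E
```

```text
d mm [ 479.3 -221.     0.7] rot [-0.0015  0.0001  0.0928]
[[0.277  0.2312 0.172 ]]
[[0.2771 0.2143 0.172 ]]
[[0.3034 0.3245 0.088 ]
 [0.3293 0.1415 0.088 ]
 [0.244  0.1224 0.088 ]
 [0.2147 0.3113 0.088 ]]
[[ 0.3365 -0.2536  0.172 ]]
```

Emit:
{"name": "send_rows", "arguments": {
  "increments": [1,40,-18,0,0,0,0.01,1,80,-37,0,0,0,0.02,1,120,-55,0,0,0,0.03,1,160,-74,0,0,0,0.04,1,200,-92,0,0,0,0.05,1,240,-110,0,0,0,0.06,1,280,-129,0,0,0,0.07,1,320,-147,0,0,0,0.08,1,360,-166,0,0,0,0.09,1,400,-184,0,0,0,0.093,1,440,-203,0,0,0,0.093,1,475,-219,0,0,0,0.093]
}}

```text
t: 1.15
tool_pos: [0.5666, -0.282, 0.2312]
tcp_rot: [3.142, 0.0, 0.213]
force: [0.6, -0.1, -0.8]
grip_width: 0.0853
```

Run:
```python
from h import *
st()
P=bot.camera_params("wrist")
im=bot.get_image("wrist");cv2.imwrite("pics/w1.png",im[:,:,::-1])
print(proj("wrist",[[*box(0,-.0696),.156],[*box(.036,.0398),.116],[*box(0,0),.088]],P))
to([*box(0,-.071),.135],SY)
```

```text
t1.15 [ 0.5666 -0.282   0.2312] [3.1415 0.0003 0.2126] [ 0.6192 -0.0629 -0.8338] [-0.0496 -0.0153  0.0261] 0.0853
[[239.2083 172.7017]
 [124.3992 126.4621]
 [178.2673 159.915 ]]
d mm [12.9 -3.7 96. ] rot [-0.0055 -0.0066  0.0119]
```

View pics/w1.png

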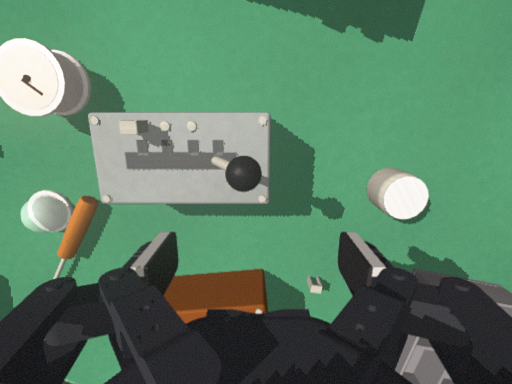

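The wrist view shows the knob at (243,174), the guard clip at (128,127) on the notch farthest from the knob (+0.45), and rivets at (165,126) and (192,126). That matches the metric check: clip y ≈ 38 mm in the box frame, against 39.8 given.

Emit:
{"name": "send_rows", "arguments": {
  "increments": [1,13,-2,0,0,0,0,1,13,-2,20,0,0,0,1,13,-2,45,0,0,0,1,13,-2,70,0,0,0,1,13,-2,90,0,0,0,1,13,-2,96,0,0,0,0,13,-2,96,0,0,0,0,13,-2,96,0,0,0,0,13,-2,96,0,0,0,0,13,-2,96,0,0,0,0,13,-2,96,0,0,0]
}}

```text
t: 2.12
tool_pos: [0.5785, -0.2767, 0.1371]
tcp_rot: [-3.14, -0.001, 0.214]
force: [-3.1, 5.8, 3.0]
grip_width: 0.0429
```

Run:
```python
from h import *
st()
im=bot.get_image("wrist");cv2.imwrite("pics/w2.png",im[:,:,::-1])
s=bot.state()
for y in(-.04,0,.04,.074): print(y,end=' ');to([*box(0,y),.019+.012-.035+np.sqrt(.16**2-y**2)-.0],SY)
```

```text
t2.12 [ 0.5785 -0.2767  0.1371] [-3.14   -0.0012  0.2144] [-3.1194  5.7726  2.9934] [1.1558 0.5706 0.1112] 0.0429
-0.04 d mm [ 10.  -41.5 -13.7] rot [-0.0016 -0.0013  0.0015]
0 d mm [ 10.  -81.5 -18.7] rot [-0.0016 -0.0013  0.0015]
0.04 d mm [  10.1 -121.5  -13.6] rot [-0.0016 -0.0013  0.0015]
0.074 d mm [  10.1 -155.5   -0.5] rot [-0.0016 -0.0013  0.0015]
```

View pics/w2.png

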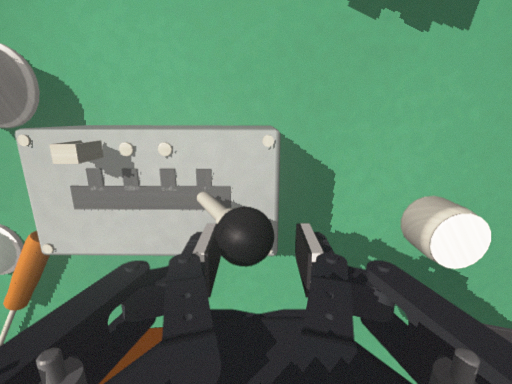

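The pads straddle the knob at (245,236). The left pad touches it (5.8 N), because the arm was still settling when I worked out that move. I'll shift +10 mm in x and sweep along the arc.

Emit:
{"name": "send_rows", "arguments": {
  "increments": [0,0,-8,0,0,0,0,0,10,-10,0,0,0,0,0,10,-20,-5,0,0,0,0,10,-35,-11,0,0,0,0,10,-50,-15,0,0,0,0,10,-65,-17,0,0,0,0,10,-82,-18,0,0,0,0,10,-98,-17,0,0,0,0,10,-114,-15,0,0,0,0,10,-130,-11,0,0,0,0,10,-142,-6,0,0,0,0,10,-142,-6,0,0,0]
}}

```text
t: 3.17
tool_pos: [0.5559, -0.1325, 0.1393]
tcp_rot: [-3.137, 0.003, 0.218]
force: [0.5, 0.8, -0.3]
grip_width: 0.0426
```

Run:
```python
from h import *
st()
im=bot.get_image("wrist");cv2.imwrite("pics/w3.png",im[:,:,::-1])
st()
to([*box(0,.074),.135],SY)
```

```text
t3.17 [ 0.5559 -0.1325  0.1393] [-3.1373  0.0032  0.2181] [ 0.4684  0.7755 -0.3456] [0.0969 0.0046 0.0401] 0.0426
t3.22 [ 0.5564 -0.1348  0.1397] [-3.139   0.0027  0.2165] [ 0.675  -0.5193 -0.1225] [-0.0315  0.0252 -0.0138] 0.0429
d mm [  1.6 -12.1   4.7] rot [-0.0026  0.0028  0.0035]
```

View pics/w3.png

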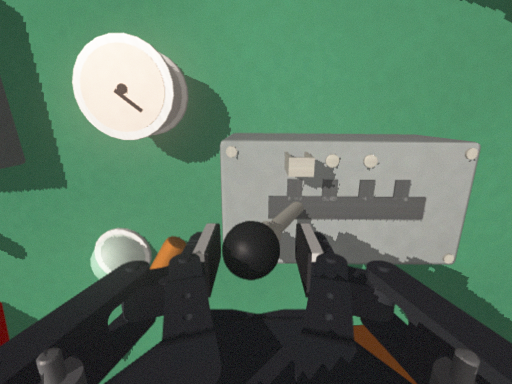

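Run:
```python
from h import *
P=bot.camera_params("wrist")
p=plane("wrist",[(250,250)],.156,P)[0,:2]
print(p, (p-box(0,0))@[-np.sin(SY),np.cos(SY)])
print(proj("wrist",[[*box(0,.0696),.156],[*box(0,np.sin(.15)*.16),.17]],P))
print(proj("wrist",[[*box(0,.0398),.0944],[*box(.036,.0398),.116]],P))
st()
```

```text
[ 0.5563 -0.1314] 0.06525507605722515
[[241.6223 248.2813]
 [337.2062 262.7393]]
[[286.8164 208.8532]
 [292.221  166.0518]]
t3.22 [ 0.5564 -0.1348  0.1397] [-3.139   0.0027  0.2165] [ 0.675  -0.5193 -0.1225] [-0.0315  0.0252 -0.0138] 0.0429
```

The knob sits at box y ≈ 65 mm, and its pixel offset from the prediction matches the clip's (+8 and +9 px), so it lies in the 0.45 notch. Lifting off.

Emit:
{"name": "send_rows", "arguments": {
  "increments": [0,0,-2,-30,0,0,0,0,0,-2,-65,0,0,0,0,0,-2,-95,0,0,0,1,0,-2,-110,0,0,0,1,0,-2,-110,0,0,0,1,0,-2,-110,0,0,0]
}}

```text
t: 3.72
tool_pos: [0.5575, -0.1366, 0.2515]
tcp_rot: [3.141, -0.001, 0.212]
force: [-1.3, -0.1, -0.5]
grip_width: 0.0771
```

Run:
```python
from h import *
st();print(bot.state()['q'])
t=bot.get_image("top");s=bot.get_image("scene")
cv2.imwrite("pics/t4.png",t[:,:,::-1]);cv2.imwrite("pics/s4.png",s[:,:,::-1])
r=lambda i,x,y,w,h,f:cv2.resize(i[y:y+h,x:x+w,::-1],None,fx=f,fy=f,interpolation=cv2.INTER_CUBIC)
cv2.imwrite("pics/c5.png",r(s,140,150,100,90,7))
to([.445,.235,.25],-.25)
```

```text
t3.72 [ 0.5575 -0.1366  0.2515] [ 3.1413 -0.0006  0.2118] [-1.2811 -0.1182 -0.5115] [-0.0433 -0.0348 -0.0248] 0.0771
[ 0.5722  0.1748 -0.4274  1.6042  0.0736  1.3779 -1.2225]
d mm [ -30.7 -386.4    0.1] rot [-0.0008  0.003   0.4622]
```

View pics/c5.png

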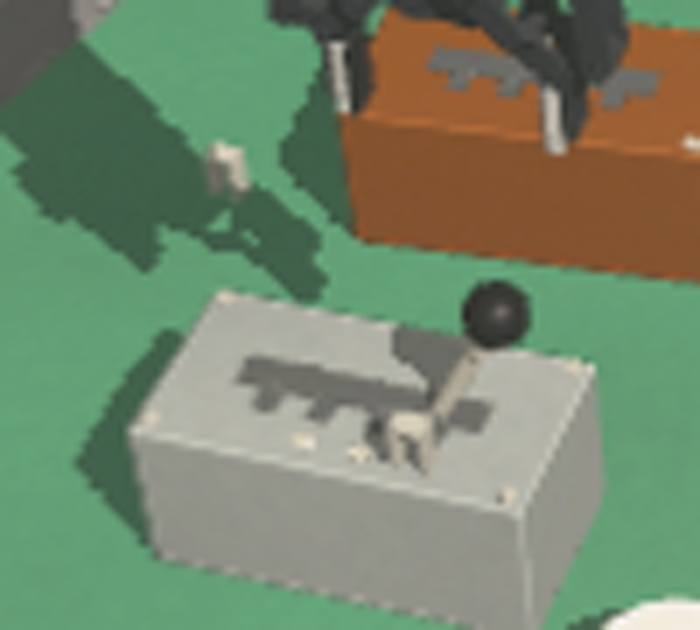

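The lever leans to +y in the clip's notch (knob at crop pixel (495,315), shaft right beside the clip). On to the ratchet.

Emit:
{"name": "send_rows", "arguments": {
  "increments": [1,-3,-36,0,0,0,0.04,1,-6,-72,0,0,0,0.08,1,-9,-108,0,0,0,0.12,1,-12,-144,0,0,0,0.16,1,-15,-180,0,0,0,0.2,1,-18,-216,0,0,0,0.25,1,-21,-252,0,0,0,0.3,1,-24,-288,0,0,0,0.35,1,-27,-324,0,0,0,0.4,1,-30,-360,0,0,0,0.44,1,-31,-386,0,0,0,0.46,1,-31,-386,0,0,0,0.46]
}}

```text
t: 4.82
tool_pos: [0.4418, 0.2409, 0.25]
tcp_rot: [-3.14, 0.004, -0.238]
force: [-0.4, 0.1, -0.6]
grip_width: 0.0853
```

Emit:
{"name": "send_rows", "arguments": {
  "increments": [1,0,0,0,0,0,0,1,0,0,0,0,0,0]
}}

```text
t: 4.98
tool_pos: [0.4453, 0.2334, 0.2499]
tcp_rot: [3.14, 0.002, -0.248]
force: [0.0, 0.1, 0.1]
grip_width: 0.0853
```

Run:
```python
from h import *
st()
P=bot.camera_params("wrist")
im=bot.get_image("wrist");cv2.imwrite("pics/w5.png",cv2.resize(im[:,:,::-1],(800,600),interpolation=cv2.INTER_CUBIC))
np.save("pics/w5pose.npy",P['pose'])
pv=np.array([.566,.214]);
h=pv-.11*np.array([np.cos(-.248),np.sin(-.248)])
print(proj("wrist",[[*h,.136],[*h,.11],[*pv,.08],[*pv,.052]],P)*1.5625)
```

```text
t4.98 [0.4453 0.2334 0.2499] [ 3.1397  0.0019 -0.2478] [0.0164 0.0582 0.1498] [-0.0168  0.0238 -0.0526] 0.0853
[[384.3801 274.5143]
 [385.8578 266.3696]
 [385.7502  99.7747]
 [387.086  106.7496]]
```

View pics/w5.png

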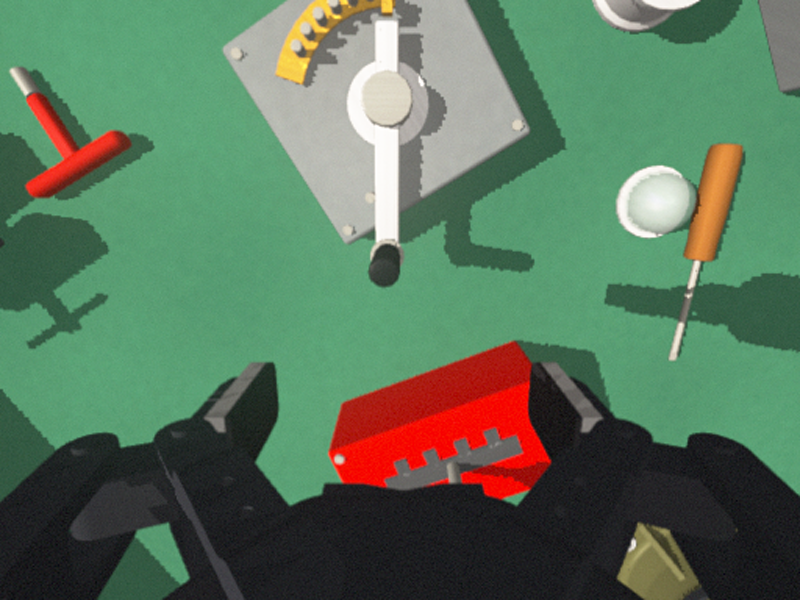

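Emit:
{"name": "send_rows", "arguments": {
  "increments": [1,0,0,-35,0,0,0,1,15,0,-70,0,0,0,1,30,0,-90,0,0,0,1,30,0,-90,0,0,0,1,30,0,-90,0,0,0]
}}

```text
t: 5.45
tool_pos: [0.4761, 0.2256, 0.3415]
tcp_rot: [-3.141, -0.0, -0.251]
force: [-0.0, -0.5, -1.0]
grip_width: 0.0854
```

Run:
```python
from h import *
st()
P=bot.camera_params("wrist")
im=bot.get_image("wrist");r=cv2.resize(im[0:200,140:340,::-1],None,fx=3,fy=3,interpolation=cv2.INTER_CUBIC);cv2.imwrite("pics/w6.png",r)
import pickle;pickle.dump(P,open("pics/w6.pkl","wb"))
```

```text
t5.45 [0.4761 0.2256 0.3415] [-3.141  -0.0002 -0.2511] [-0.0168 -0.5479 -0.9524] [-0.0017  0.0289 -0.0248] 0.0854
```

View pics/w6.png

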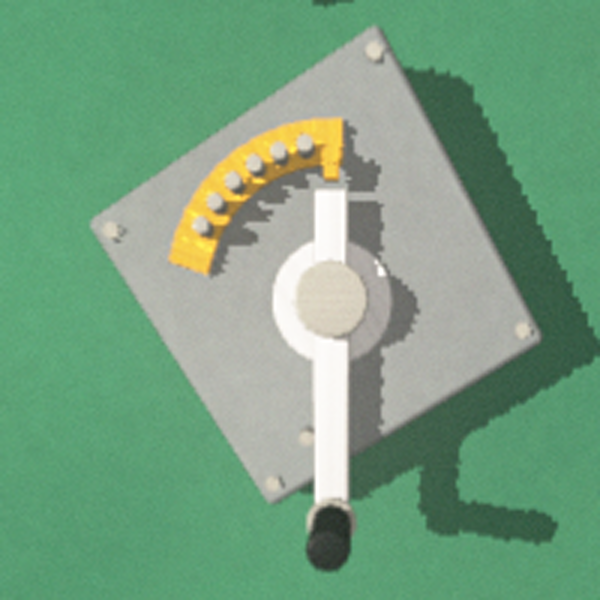

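Run:
```python
from h import *
import pickle
P=pickle.load(open("pics/w6.pkl","rb"))
W=lambda p:crop(p,(140,0),3)
T=[(305,143),(279,152),(254,163),(233,182),(215,201),(202,226)]
rel=np.array([-.47,-.29,-.11,.07,.25,.43])
k=plane("wrist",W([(90,222),(377,27),(541,340),(272,503)]),.052,P)[:,:2]
e=[np.arctan2(*(k[1]-k[0])[::-1])+np.pi/2,np.arctan2(*(k[2]-k[3])[::-1])+np.pi/2, np.arctan2(*(k[1]-k[2])[::-1]),np.arctan2(*(k[0]-k[3])[::-1])]
print(k.mean(0),e,[np.linalg.norm(k[i]-k[(i+1)%4]) for i in range(4)])
yb=np.mean(e);pv=k.mean(0)-.012*np.array([np.cos(yb),np.sin(yb)]);print(pv, plane("wrist",W([(331,299)]),.085,P))
for z in(.06,.068,.076):
  t=plane("wrist",W(T),z,P)[:,:2]-np.array(pv)
  a=np.arctan2(t[:,1],t[:,0]);print(z,np.hypot(*t.T),a, (a-rel),(a-rel).mean())
  # circle centre fit
  A=np.c_[2*t,np.ones(6)];print(np.linalg.lstsq(A,(t**2).sum(1),rcond=None)[0])
a=plane("wrist",W([(331,480)]),.071,P)[0,:2];b=plane("wrist",W([(330,200)]),.071,P)[0,:2];print('lever yaw',np.arctan2(*(b-a)[::-1]))
```

```text
[0.5784 0.2166] [np.float64(0.2890935534137784), np.float64(0.29239559370726576), np.float64(0.2909187358606307), np.float64(0.2984257234965375)] [np.float64(0.16586242798735068), np.float64(0.16579001434672572), np.float64(0.16461362658163078), np.float64(0.16634054123573094)]
[0.567  0.2132] [[0.5669 0.213  0.085 ]]
0.06 [0.0734 0.0728 0.0736 0.0728 0.0733 0.0726] [-0.0812  0.098   0.2759  0.4582  0.628   0.8091] [0.3888 0.388  0.3859 0.3882 0.378  0.3791] 0.38466749856735555
[0.003  0.0006 0.0049]
0.068 [0.0715 0.0709 0.0717 0.071  0.0715 0.0708] [-0.083   0.0974  0.2765  0.4601  0.631   0.8131] [0.387  0.3874 0.3865 0.3901 0.381  0.3831] 0.3858816856428151
[0.0024 0.0005 0.0047]
0.076 [0.0697 0.0691 0.0699 0.0691 0.0697 0.0691] [-0.0848  0.0969  0.2772  0.4621  0.6341  0.8174] [0.3852 0.3869 0.3872 0.3921 0.3841 0.3874] 0.38715846297941914
[0.0019 0.0004 0.0046]
lever yaw -0.2551277542273731
```

Sector yaw from all six teeth is 0.386 rad in the world frame (spread under 0.01, box yaw 0.293). So the lever rests at about −0.257, tooth 1 lies at −0.084 and click 4 seats at about +0.546. Now going down to the handle.

```bash
cat >> h.py <<'E'
PV=np.array([.567,.213]);SEC=.386
def hd(w): return PV-.11*np.array([np.cos(w),np.sin(w)])
def ly():
    s=bot.state();d=PV-s['tool_pos'][:2];w=np.arctan2(d[1],d[0]);y=s['tcp_rot'][2]
    f=s['force'];t=np.array([np.sin(w),-np.cos(w)]) # push direction
    print('lever world %.3f rel %.3f r %.4f toolyaw %.3f push %.1f radial %.1f fz %.1f mz %.2f gw %.4f t %.2f'%(w,w-SEC,np.hypot(*d),y,-f[:2]@t,f[:2]@d/np.hypot(*d),f[2],s['torque'][2],s['grip_width'],s['t']))
E
python3 - <<'E'
from h import *
st();to([*hd(-.257),.091],-.257)
E
```

```text
t5.50 [0.4748 0.226  0.3404] [ 3.1409  0.0015 -0.2497] [-0.5139  0.2069 -0.7714] [-0.0297  0.0165  0.0256] 0.0855
d mm [-17.1 -11.1 249.4] rot [0.0007 0.0015 0.0073]
```

Emit:
{"name": "send_rows", "arguments": {
  "increments": [1,-17,-11,30,0,0,0.007,1,-17,-11,65,0,0,0.007,1,-17,-11,100,0,0,0.007,1,-17,-11,130,0,0,0.007,1,-17,-11,155,0,0,0.007,1,-17,-11,175,0,0,0.007,1,-17,-11,195,0,0,0.007,1,-17,-11,215,0,0,0.007,1,-17,-11,235,0,0,0.007,1,-17,-11,248,0,0,0.007,1,-17,-11,248,0,0,0.007,1,-17,-11,248,0,0,0.007]
}}

```text
t: 6.5
tool_pos: [0.4597, 0.2417, 0.0924]
tcp_rot: [3.14, 0.002, -0.254]
force: [0.1, -0.3, 1.1]
grip_width: 0.0854
```

Run:
```python
from h import *
st();ly();to([*hd(-.257),.091],-.257)
im=bot.get_image("wrist");cv2.imwrite("pics/w7.png",im[:,:,::-1])
```

```text
t6.50 [0.4597 0.2417 0.0924] [ 3.1402  0.0021 -0.2541] [ 0.0651 -0.3382  1.0795] [ 0.0112 -0.0603  0.0429] 0.0854
lever world -0.261 rel -0.647 r 0.1111 toolyaw -0.254 push -0.3 radial 0.2 fz 1.1 mz 0.04 gw 0.0854 t 6.50
d mm [1.1 0.5 1.4] rot [0.0014 0.0021 0.0029]
```

View pics/w7.png

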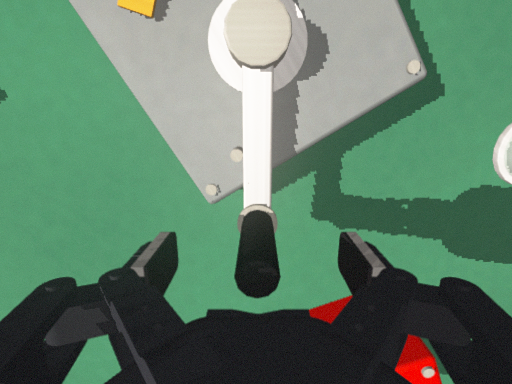

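The handle at (258,250) is centred between the open pads. Closing the gripper.

Emit:
{"name": "send_rows", "arguments": {
  "increments": [-1,1,0,0,0,0,0,-1,1,0,0,0,0,0,-1,1,0,0,0,0,0,-1,1,0,0,0,0,0,-1,1,0,0,0,0,0,-1,1,0,0,0,0,0,-1,1,0,0,0,0,0,-1,1,0,0,0,0,0]
}}

```text
t: 7.22
tool_pos: [0.4618, 0.2417, 0.0937]
tcp_rot: [3.141, -0.0, -0.254]
force: [-1.4, -2.6, 6.2]
grip_width: 0.0184
```

Run:
```python
from h import *
st();ly()
for w in(-.17,-.1,-.05,0): to([*hd(w),.092],w)
im=bot.get_image("wrist");cv2.imwrite("pics/w8.png",im[:,:,::-1])
```

```text
t7.22 [0.4618 0.2417 0.0937] [ 3.1408 -0.0003 -0.2543] [-1.3866 -2.5998  6.192 ] [-0.389   0.3844  0.0572] 0.0184
lever world -0.266 rel -0.652 r 0.1090 toolyaw -0.254 push -2.9 radial -0.7 fz 6.2 mz 0.06 gw 0.0184 t 7.22
d mm [-0.6 10.5  1.8] rot [ 0.0008 -0.0003 -0.0843]
d mm [ 0.3 18.2  1.8] rot [ 0.0008 -0.0002 -0.1543]
d mm [ 1.3 23.6  1.8] rot [ 0.0008 -0.0002 -0.2043]
d mm [ 2.6 28.9  1.8] rot [ 0.0008 -0.0002 -0.2543]
```

View pics/w8.png

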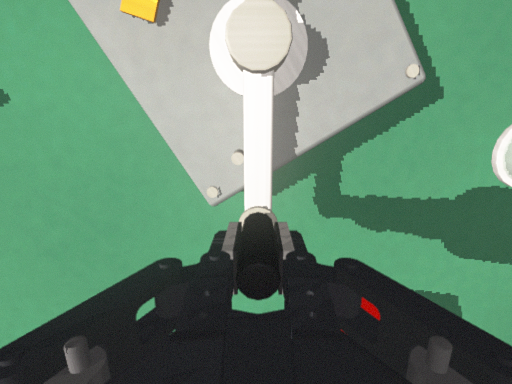

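Gripped: opening is 18.4 mm on the 20 mm rod. Advancing towards click 1 (δ = 0.26 rad).

Emit:
{"name": "send_rows", "arguments": {
  "increments": [-1,0.1,4.4,0,0,0,-0.04,-1,0.3,8.7,0,0,0,-0.08,-1,0.6,11.9,0,0,0,-0.11,-1,1.1,15.2,0,0,0,-0.14,-1,1.6,18.4,0,0,0,-0.17,-1,2.0,20.6,0,0,0,-0.19,-1,2.4,22.7,0,0,0,-0.21,-1,2.9,24.8,0,0,0,-0.23,-1,3.4,26.9,0,0,0,-0.25,-1,3.7,28,0,0,0,-0.26,-1,3.7,28,0,0,0,-0.26,-1,3.7,28,0,0,0,-0.26]
}}

```text
t: 8.27
tool_pos: [0.4582, 0.2142, 0.0937]
tcp_rot: [-3.142, -0.0, 0.007]
force: [-2.8, 1.2, 6.9]
grip_width: 0.0185
```

Run:
```python
from h import *
st();ly()
```

```text
t8.27 [0.4582 0.2142 0.0937] [-3.1416 -0.0001  0.0069] [-2.7681  1.2399  6.8569] [ 0.3961  0.4104 -0.0843] 0.0185
lever world -0.011 rel -0.397 r 0.1088 toolyaw 0.007 push 1.2 radial -2.8 fz 6.9 mz -0.08 gw 0.0185 t 8.27
```

Emit:
{"name": "send_rows", "arguments": {
  "increments": [-1,0,1.6,0,0,0,-0.015,-1,0.1,3.3,0,0,0,-0.03,-1,0.1,3.3,0,0,0,-0.03,-1,0.1,3.3,0,0,0,-0.03]
}}

```text
t: 8.6
tool_pos: [0.4582, 0.2122, 0.0937]
tcp_rot: [-3.14, -0.0, 0.037]
force: [-2.2, 4.1, 3.8]
grip_width: 0.0189
```

```bash
python3 -c "
from h import *
ly()"
```

```text
lever world 0.008 rel -0.378 r 0.1088 toolyaw 0.037 push 4.1 radial -2.2 fz 3.8 mz -0.33 gw 0.0189 t 8.60
```

Emit:
{"name": "send_rows", "arguments": {
  "increments": [-1,0,1.6,0,0,0,-0.015,-1,0.1,3.3,0,0,0,-0.03,-1,0.1,3.3,0,0,0,-0.03,-1,0.1,3.3,0,0,0,-0.03]
}}

```text
t: 8.93
tool_pos: [0.4584, 0.2084, 0.0937]
tcp_rot: [-3.14, -0.0, 0.067]
force: [-3.1, 3.5, 6.2]
grip_width: 0.0186
```

```bash
python3 -c "
from h import *
ly()"
```

```text
lever world 0.042 rel -0.344 r 0.1087 toolyaw 0.067 push 3.7 radial -2.9 fz 6.2 mz -0.23 gw 0.0186 t 8.93
```

Emit:
{"name": "send_rows", "arguments": {
  "increments": [-1,0,1.6,0,0,0,-0.015,-1,0.1,3.3,0,0,0,-0.03,-1,0.1,3.3,0,0,0,-0.03,-1,0.1,3.3,0,0,0,-0.03]
}}

```text
t: 9.27
tool_pos: [0.4586, 0.2047, 0.0937]
tcp_rot: [-3.141, 0.0, 0.097]
force: [-3.4, 3.4, 5.9]
grip_width: 0.0186
```

```bash
python3 -c "
from h import *
ly()"
```

```text
lever world 0.076 rel -0.310 r 0.1087 toolyaw 0.097 push 3.7 radial -3.1 fz 5.9 mz -0.25 gw 0.0186 t 9.27
```

Emit:
{"name": "send_rows", "arguments": {
  "increments": [-1,0,1.6,0,0,0,-0.015,-1,0.1,3.3,0,0,0,-0.03,-1,0.1,3.3,0,0,0,-0.03,-1,0.1,3.3,0,0,0,-0.03]
}}

```text
t: 9.6
tool_pos: [0.4589, 0.2012, 0.0937]
tcp_rot: [-3.142, 0.0, 0.127]
force: [-2.9, 1.3, 7.0]
grip_width: 0.0182
```

```bash
python3 -c "
from h import *
ly()"
```

```text
lever world 0.109 rel -0.277 r 0.1087 toolyaw 0.127 push 1.6 radial -2.7 fz 7.0 mz -0.07 gw 0.0182 t 9.60
```

Emit:
{"name": "send_rows", "arguments": {
  "increments": [-1,0,1.6,0,0,0,-0.015,-1,0.1,3.3,0,0,0,-0.03,-1,0.1,3.3,0,0,0,-0.03,-1,0.1,3.3,0,0,0,-0.03]
}}

```text
t: 9.93
tool_pos: [0.4595, 0.1974, 0.0937]
tcp_rot: [3.141, 0.001, 0.157]
force: [-4.0, 0.3, 8.2]
grip_width: 0.019
```

```bash
python3 -c "
from h import *
ly()"
```

```text
lever world 0.144 rel -0.242 r 0.1087 toolyaw 0.157 push 0.9 radial -3.9 fz 8.2 mz 0.03 gw 0.0190 t 9.93
```

Emit:
{"name": "send_rows", "arguments": {
  "increments": [-1,0,1.6,0,0,0,-0.015,-1,0.1,3.3,0,0,0,-0.03,-1,0.1,3.3,0,0,0,-0.03,-1,0.1,3.3,0,0,0,-0.03]
}}

```text
t: 10.27
tool_pos: [0.46, 0.1946, 0.0937]
tcp_rot: [3.142, 0.001, 0.187]
force: [-3.7, 2.0, 7.2]
grip_width: 0.0183
```

```bash
python3 -c "
from h import *
ly()"
```

```text
lever world 0.170 rel -0.216 r 0.1086 toolyaw 0.187 push 2.6 radial -3.3 fz 7.2 mz -0.03 gw 0.0183 t 10.27
```

Click 2: the push was 4.1 N at seat 1, fell to about 1 N past tooth 2 (rel −0.28 to −0.24), and is rising again as the pawl seats near −0.20. Force and vision agree, so I'll go on the same way.

Emit:
{"name": "send_rows", "arguments": {
  "increments": [-1,0,1.6,0,0,0,-0.015,-1,0.1,3.3,0,0,0,-0.03,-1,0.1,3.3,0,0,0,-0.03,-1,0.1,3.3,0,0,0,-0.03]
}}

```text
t: 10.6
tool_pos: [0.4603, 0.1927, 0.0937]
tcp_rot: [-3.14, 0.001, 0.217]
force: [-4.1, 4.5, 6.7]
grip_width: 0.019
```

```bash
python3 -c "
from h import *
ly()"
```

```text
lever world 0.188 rel -0.198 r 0.1086 toolyaw 0.217 push 5.1 radial -3.2 fz 6.7 mz -0.32 gw 0.0190 t 10.60
```

Emit:
{"name": "send_rows", "arguments": {
  "increments": [-1,0,1.6,0,0,0,-0.015,-1,0.1,3.3,0,0,0,-0.03,-1,0.1,3.3,0,0,0,-0.03,-1,0.1,3.3,0,0,0,-0.03]
}}

```text
t: 10.93
tool_pos: [0.4612, 0.1887, 0.0937]
tcp_rot: [-3.141, 0.001, 0.247]
force: [-5.2, 3.5, 8.5]
grip_width: 0.0183
```

```bash
python3 -c "
from h import *
ly()"
```

```text
lever world 0.226 rel -0.160 r 0.1085 toolyaw 0.247 push 4.6 radial -4.2 fz 8.5 mz -0.21 gw 0.0183 t 10.93
```

Emit:
{"name": "send_rows", "arguments": {
  "increments": [-1,0,1.6,0,0,0,-0.015,-1,0.1,3.3,0,0,0,-0.03,-1,0.1,3.3,0,0,0,-0.03,-1,0.1,3.3,0,0,0,-0.03]
}}

```text
t: 11.27
tool_pos: [0.4621, 0.1852, 0.0937]
tcp_rot: [-3.141, 0.001, 0.277]
force: [-3.8, 2.3, 8.2]
grip_width: 0.0186
```

```bash
python3 -c "
from h import *
ly()"
```

```text
lever world 0.259 rel -0.127 r 0.1085 toolyaw 0.277 push 3.2 radial -3.1 fz 8.2 mz -0.15 gw 0.0186 t 11.27
```

Emit:
{"name": "send_rows", "arguments": {
  "increments": [-1,0,1.6,0,0,0,-0.015,-1,0.1,3.3,0,0,0,-0.03,-1,0.1,3.3,0,0,0,-0.03,-1,0.1,3.3,0,0,0,-0.03]
}}

```text
t: 11.6
tool_pos: [0.4631, 0.1817, 0.0937]
tcp_rot: [3.141, 0.002, 0.307]
force: [-4.5, 3.2, 8.6]
grip_width: 0.0186
```

```bash
python3 -c "
from h import *
ly()"
```

```text
lever world 0.293 rel -0.093 r 0.1085 toolyaw 0.307 push 4.4 radial -3.4 fz 8.6 mz -0.06 gw 0.0186 t 11.60
```

Emit:
{"name": "send_rows", "arguments": {
  "increments": [-1,0,1.6,0,0,0,-0.015,-1,0.1,3.3,0,0,0,-0.03,-1,0.1,3.3,0,0,0,-0.03,-1,0.1,3.3,0,0,0,-0.03]
}}

```text
t: 11.93
tool_pos: [0.4642, 0.1782, 0.0937]
tcp_rot: [3.141, 0.002, 0.338]
force: [-5.5, 0.4, 8.6]
grip_width: 0.0189
```

```bash
python3 -c "
from h import *
ly()"
```

```text
lever world 0.326 rel -0.060 r 0.1085 toolyaw 0.338 push 2.1 radial -5.0 fz 8.6 mz 0.08 gw 0.0189 t 11.93
```

Emit:
{"name": "send_rows", "arguments": {
  "increments": [-1,0,1.6,0,0,0,-0.015,-1,0.1,3.3,0,0,0,-0.03,-1,0.1,3.3,0,0,0,-0.03,-1,0.1,3.3,0,0,0,-0.03]
}}

```text
t: 12.27
tool_pos: [0.4652, 0.1756, 0.0937]
tcp_rot: [-3.142, 0.002, 0.367]
force: [-4.1, 1.1, 9.5]
grip_width: 0.0187
```

```bash
python3 -c "
from h import *
ly()"
```

```text
lever world 0.352 rel -0.034 r 0.1084 toolyaw 0.367 push 2.4 radial -3.5 fz 9.5 mz -0.01 gw 0.0187 t 12.27
```

Click 3 is coming up (passed tooth 3 at about −0.1). On to tooth 4.

Emit:
{"name": "send_rows", "arguments": {
  "increments": [-1,0,1.6,0,0,0,-0.015,-1,0,3.3,0,0,0,-0.03,-1,0,3.3,0,0,0,-0.03,-1,0,3.3,0,0,0,-0.03]
}}

```text
t: 12.6
tool_pos: [0.466, 0.1737, 0.0937]
tcp_rot: [-3.14, 0.002, 0.397]
force: [-6.1, 4.4, 8.3]
grip_width: 0.018
```

```bash
python3 -c "
from h import *
ly()"
```

```text
lever world 0.371 rel -0.015 r 0.1084 toolyaw 0.397 push 6.3 radial -4.1 fz 8.3 mz -0.31 gw 0.0180 t 12.60
```

Emit:
{"name": "send_rows", "arguments": {
  "increments": [-1,0,1.6,0,0,0,-0.015,-1,0,3.3,0,0,0,-0.03,-1,0,3.3,0,0,0,-0.03,-1,0,3.3,0,0,0,-0.03]
}}

```text
t: 12.93
tool_pos: [0.4675, 0.1699, 0.0937]
tcp_rot: [-3.141, 0.002, 0.428]
force: [-5.0, 2.7, 8.5]
grip_width: 0.0187
```

```bash
python3 -c "
from h import *
ly()"
```

```text
lever world 0.409 rel 0.023 r 0.1084 toolyaw 0.428 push 4.5 radial -3.6 fz 8.5 mz -0.11 gw 0.0187 t 12.93
```

Emit:
{"name": "send_rows", "arguments": {
  "increments": [-1,0,1.6,0,0,0,-0.015,-1,0,3.3,0,0,0,-0.03,-1,0,3.3,0,0,0,-0.03,-1,0,3.3,0,0,0,-0.03]
}}

```text
t: 13.27
tool_pos: [0.4691, 0.1667, 0.0937]
tcp_rot: [-3.141, 0.002, 0.457]
force: [-5.2, 2.6, 9.3]
grip_width: 0.0185
```

```bash
python3 -c "
from h import *
ly()"
```

```text
lever world 0.441 rel 0.055 r 0.1083 toolyaw 0.457 push 4.6 radial -3.6 fz 9.3 mz -0.05 gw 0.0185 t 13.27
```

Emit:
{"name": "send_rows", "arguments": {
  "increments": [-1,0,1.6,0,0,0,-0.015,-1,0,3.3,0,0,0,-0.03,-1,0,3.3,0,0,0,-0.03,-1,0,3.3,0,0,0,-0.03]
}}

```text
t: 13.6
tool_pos: [0.4707, 0.1635, 0.0937]
tcp_rot: [-3.142, 0.001, 0.488]
force: [-4.8, 1.7, 7.6]
grip_width: 0.0186
```

```bash
python3 -c "
from h import *
ly()"
```

```text
lever world 0.475 rel 0.089 r 0.1083 toolyaw 0.488 push 3.7 radial -3.4 fz 7.6 mz 0.06 gw 0.0186 t 13.60
```

Emit:
{"name": "send_rows", "arguments": {
  "increments": [-1,0,1.6,0,0,0,-0.015,-1,0,3.3,0,0,0,-0.03,-1,0,3.3,0,0,0,-0.03,-1,0,3.3,0,0,0,-0.03]
}}

```text
t: 13.93
tool_pos: [0.4724, 0.1603, 0.0937]
tcp_rot: [3.141, 0.001, 0.518]
force: [-4.1, 1.9, 8.0]
grip_width: 0.0183
```

```bash
python3 -c "
from h import *
ly()"
```

```text
lever world 0.509 rel 0.123 r 0.1083 toolyaw 0.518 push 3.6 radial -2.7 fz 8.0 mz 0.16 gw 0.0183 t 13.93
```

Emit:
{"name": "send_rows", "arguments": {
  "increments": [-1,0,1.6,0,0,0,-0.015,-1,0,3.0,0,0,0,-0.028,-1,0,3.0,0,0,0,-0.028,-1,0,3.0,0,0,0,-0.028]
}}

```text
t: 14.27
tool_pos: [0.4737, 0.1581, 0.0937]
tcp_rot: [-3.141, 0.001, 0.546]
force: [-4.6, 2.0, 8.4]
grip_width: 0.0184
```

```bash
python3 -c "
from h import *
ly()"
```

```text
lever world 0.532 rel 0.146 r 0.1082 toolyaw 0.546 push 4.1 radial -2.9 fz 8.4 mz 0.05 gw 0.0184 t 14.27
```

Emit:
{"name": "send_rows", "arguments": {
  "increments": [-1,0,1.0,0,0,0,-0.01,-1,0,2.0,0,0,0,-0.02,-1,0,2.0,0,0,0,-0.02,-1,0,2.0,0,0,0,-0.02,-1,0,2.0,0,0,0,-0.02]
}}

```text
t: 14.68
tool_pos: [0.4744, 0.157, 0.0937]
tcp_rot: [-3.14, 0.001, 0.565]
force: [-5.3, 3.5, 8.1]
grip_width: 0.0184
```

Run:
```python
from h import *
ly()
P=bot.camera_params("wrist");im=bot.get_image("wrist");cv2.imwrite("pics/w9.png",im[:,:,::-1])
s=bot.get_image("scene")
r=lambda i,x,y,w,h,f:cv2.resize(i[y:y+h,x:x+w,::-1],None,fx=f,fy=f,interpolation=cv2.INTER_CUBIC)
cv2.imwrite("pics/s9.png",r(s,120,140,260,180,3))
cv2.imwrite("pics/s9b.png",r(s,265,205,90,100,6))
ly()
```

```text
lever world 0.544 rel 0.158 r 0.1082 toolyaw 0.565 push 5.8 radial -2.7 fz 8.1 mz -0.21 gw 0.0184 t 14.68
lever world 0.544 rel 0.158 r 0.1082 toolyaw 0.565 push 5.0 radial -3.5 fz 8.8 mz -0.19 gw 0.0189 t 14.78
```

View pics/s9.png

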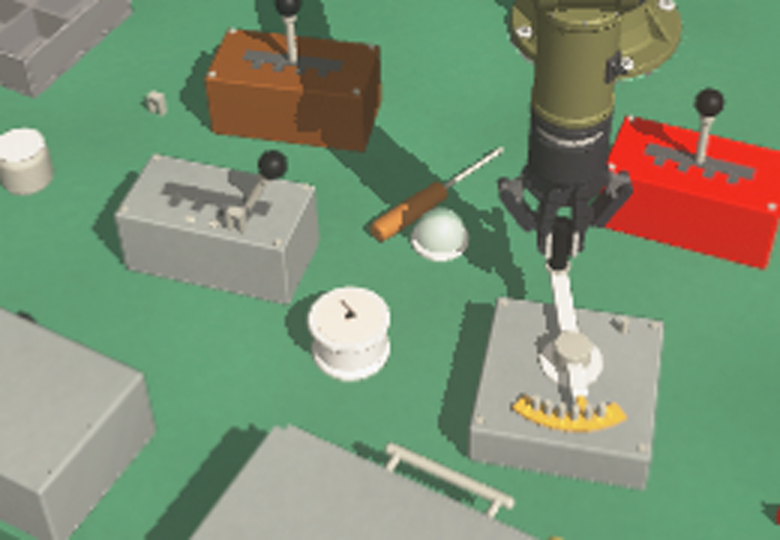

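View pics/s9b.png

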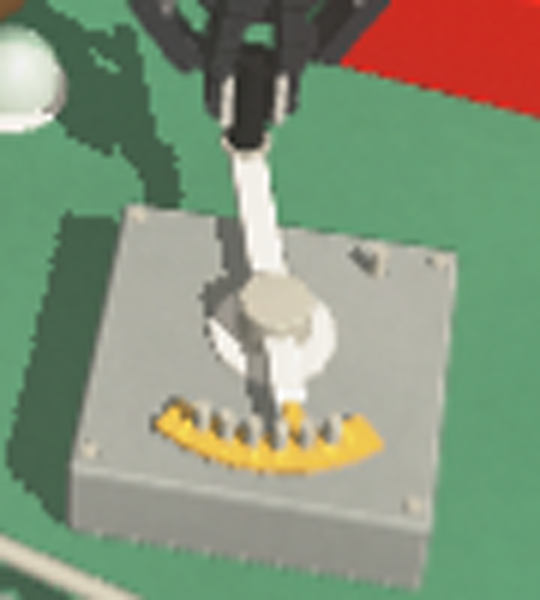

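View pics/w9.png

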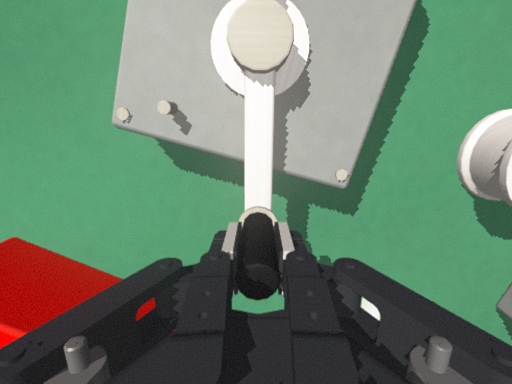

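The pawl at crop pixel (292,410) is between tooth 4 (280) and tooth 5 (305). Push rose from 3.6 to 5.8 N on the last small advance, and the lever is still at rel 0.158. The selector is still beside its clip. Handing in.

```bash
python3 -c "
from h import *
ly();print(bot.hand_in());ly()"
```

```text
lever world 0.544 rel 0.158 r 0.1082 toolyaw 0.565 push 5.0 radial -3.5 fz 8.8 mz -0.19 gw 0.0189 t 14.78
the job is handed in; nothing more can be done
None
the job is handed in; nothing more can be done
```

I threw the channel lever into the +0.45 notch, the one with the guard clip. Then I advanced the ratchet lever four clicks and handed the job in at 14.8 s, with the gripper still holding the handle.

- **Channel lever:** the last picture shows the shaft standing right beside the clip.
- **Ratchet position:** the lever was at 0.158 rad relative to the tooth sector, where the fourth click seats at 0.16 and the allowed range is 0.08 to 0.24. The picture shows the pawl between teeth 4 and 5.
- **Clicks by feel:** the push fell after tooth 2 and again after tooth 3, then rose as each seated. The fall after tooth 4 was weak (4.6 to 3.6 N), but the rise at its seat was clear (3.6 to 5.8 N). I crossed tooth 1 in a single move, so I judged that click from position and the push rising to 4.1 N at its seat.
- **Hold:** the fingers were closed to 18.9 mm on the 20 mm handle, pushing about 5 N.
- **Bystanders:** the ones in the last picture looked unmoved. The fire handle was almost out of that picture, but nothing went near it.
- **Small disagreements:** the wrist view put the knob about 4 mm short of its expected 69.6 mm. The clip showed the same pixel shift, so I took it as camera error. The grip point was 1 to 2 mm inside the nominal 110 mm radius, with about 3 N of radial pull.

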